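Clip the display case's locking pin

ROBOT

A 7-joint arm with a two-finger parallel gripper is mounted at the origin on the work surface. World frame = base frame: x ahead of the robot, y to its left, z up, the work surface at z = 0. Lengths are in m, angles in rad, forces in N, time in s.
With the tool pointing down it reaches from about 0.35 to 0.9 m from the base axis. Payload 8.1 kg.
Tool frame: the origin (TCP) lies at the very end of the fingers, on their centre line; the grasp point (between the pads) lies 19 mm behind it (arm.tcp_to_grasp is the z of the grasp point in the tool frame, in m); z points along the fingers, y is the line along which they close (so a half turn about z gives the same grasp; the last joint's range is limited). The gripper opens to 92 mm and grips with 3 to 60 N. Pads are 19 mm wide; open, the fingers measure 130 mm over their backs; the gripper's body (75 mm by 190 mm) begins 47 mm behind the grasp point.
Start: joints at [-1.217, 0.434, 0.025, 1.573, -0.012, 1.134, -0.075], TCP at [0.276, 0.561, 0.196] pointing down, gripper open.
Joint ranges: [-2.62, 2.62], [-0.44, 2.09], [-1.27, 1.32], [0.08, 2.57], [-1.32, 4.46], [0.12, 2], [-2.74, 2.74]. Speed limits (rad/s): [2.22, 2.22, 3.01, 3.01, 3.14, 3.14, 3.14].

INTERFACE

Orientations are given as a rotation vector (axis times angle).
In Python, from cell import readout, vision, sign_off, arm gives the robot as it stands. The module is installed in compiled form; this text tells all that it offers.
- The arm moves only by the shell command python3 -m creep 'ROWS' [FORCE]. ROWS is JSON, a list of rows, each a list of 5 numbers: the shift along the tool's x, y, z in units of 4 cm (1.0 is 4 cm), then the turn about the tool's z in units of 4 degrees (1.0 is 4 degrees), then the opening, from 0 (shut) to 1 (fully open). A call has 1 to 12 rows; each row shifts and turns the commanded pose from where the row before left it, along the tool's axes as they then stand; what a row does not reach is not made up. A row lasts 1/8 s, in which the tool goes at most 62.5 mm and 10.7 degrees, less where a joint would pass 70% of its speed; a pose out of reach is approached as far as the arm can. A call with a number of a shift or a turn outside -1 to 1 is refused whole. A call with a gripper value outside its range is refused whole. The fingers move at their own pace and stop on an object; FORCE is the grip in N (left out, the last holds). Time passes only in rows, so rows that do not move let the fingers close. It gives the time, the measured TCP pose, the force, the opening and the grip force at its end, in the units of the state.
- readout.observe(): the state, without advancing time (a new reading comes with each control period).
- vision.get_image(name): name is "scene" or "top"; returns a dict with "pixels" (400x640x3 uint8, blue, green, red), "z_map" (400x640 float32, m along the optical axis (not along the pixel's ray), 0 where there is no reading), "camera_matrix" (3x3 intrinsics, pixels), "k1" (the pictures are not rectified: a ray, as slopes to the right and down, at radius r is drawn at 1 + k1 r^2 times it, then the intrinsics apply), "position" and "rotation" of the camera in the world. Camera axes: x right, y up, looking along -z (the intrinsics and any distortion apply to the point x, -y, -z); pixel columns grow to the right and rows downward; lengths in m; the calibration is good to about 2 mm. A picture is of the moment at which its call begins.
- sign_off(): hands the job in; it is judged then, once.
The state is a dict: "clock": time; "joints": joint angles; "dq": joint speeds; "joint_efforts": joint torques, N m; "position": TCP position; "ee_rot": TCP orientation; "force": force on the tool from outside, world axes, zero at the start; "ft_torque": the same for the moment, N m; "width": opening from 0.0 (shut) to 1.0 (fully open); "gripper_force": force on a finger pad.
Only numpy, scipy, OpenCV 4.12 (cv2) and the standard library are available. Lean on these libraries where they do the work, as an engineer would, in place of code of your own. Each camera call takes 0.05 s, during which the arm holds its last target. There are 200 camera calls.

TASK

Lock the glass front of the teak display case: take the orange-handled R-clip out of its sleeve on the maple tray, find by feel the cross hole on top of the steel pin that sticks out of the case's front, and push the clip's straight leg down through it until the bow springs over the pin and the handle sits fully home, then let go. Feel your way gently, never pushing the clip on the pin harder than about 20 N, and leave the coins, the striker, the ring and the lamp where they are.

Things in the scene. Friction and masses are not known exactly. Their poses are not given: they have to be found in the camera images.
- clip_grip (a point): Loose R-clip, about 60 g, upright in the sleeve at first. This point: centre of its orange handle, 12 mm (x) by 24 mm (y, grip it across y) by 42 mm high (z, up). A straight steel leg, 5 mm thick, 50 mm long, runs down from the middle of the handle's flat underside, which is 21 mm below this point.
- clip_tip (a point): The tip of the clip's straight leg, on its axis (flat, 4.2 mm across, slightly bevelled), 71 mm below the handle's centre.
- bow (a joint): Angle of the clip's sprung wire bow about its hinge at the handle (0.8 N m/rad), on the clip's +y side: 0 relaxed, grows as it is spread from the leg. The bow bulges to y = 17 mm, pinches to 6 mm from the leg's axis 18 mm below the underside, flares to y = 18 mm and ends 33 mm below. Passing the pin spreads it to some 0.16 rad at 5 to 10 N; sprung over, it is back at about 0.
- case: Teak display case, glass front, fixed, 280 mm wide (y), 145 deep (x), 150 high. Origin on the table, 52 mm in front of its front face, which looks to -x; z up. A fixed steel pin, 20 mm across, sticks out of the front at y = 0 along -x, axis 100 mm up. Its 7 mm cross hole runs straight down through it. The clip fits with its y along plus or minus the case's y (bow on either side).
- pin_mid (a point): Point above the case's origin on the pin's top flat (107 mm up, 17 mm wide, reaching 27 mm either way from the hole; underside 93 mm up). The pin is screwed in by an unknown amount: the hole's centre is anywhere within 12 mm of this point along the case's x, to be found by feel with the leg's tip. Home, the handle's underside rests on this flat, its centre 21 mm above it.
- tray: Maple coin tray, fixed, 100 by 140 mm (y), 18 mm high, floor 8 mm up, rounded edges. Origin: centre of its underside. An upright brass sleeve, 11 mm square outside with a 7 mm bore, stands at its centre, top 60 mm above the table; the clip's leg stands in it over its full 50 mm and must be drawn straight up out of it.
- coin_a_c (a point): Black carrom coin lying in the tray, 31 mm across, 8 mm high; its centre. Leave it alone.
- coin_b_c (a point): The other black carrom coin in the tray, the same size; its centre. Leave it alone.
- striker_center (a point): Translucent blue striker lying on the table, 41 mm across, 9 mm high; its centre. Leave it alone.
- pocket_ring_center (a point): Chrome pocket ring lying on the table, 56 mm across, 8 mm high; its centre. Leave it alone.
- queen_c (a point): Red carrom coin (the queen) lying on the table, 31 mm across, 8 mm high; its centre. Leave it alone.
- lamp_center (a point): Brass lamp socket with a frosted bulb standing on the table, 60 mm across the foot, 103 mm high; a point on its axis 50 mm up. Leave it alone.
There are look-alikes about, which are no part of the job. What is shaped like the tray but black or purple is not meant.

How it is judged:
By the outcome, as a careful person would: the job done as asked, in the order asked, and still so for the second after the job is handed in, with the robot touching nothing.
It also fails if it takes over 67 s, if anything falls off the work surface, if the arm or the gripper's body presses on something with over 40 N, if the wrist force passes 120 N, or if a joint passes its speed limit or range.

## Working session

There is one attempt and no reset: what is moved stays moved. The work goes in short steps, Python scripts to look and compute and a shell command to move; the robot and the scene stay as the last step left them, time stands still between calls to the robot, and variables do not carry over. Pictures are saved under pics/ and viewed, at most 13 in all, crops included, and the job is handed in when it is done.

```bash
mkdir -p pics
cat > h.py <<'E'
import numpy as np,cv2
from cell import readout,vision
def grab(n):
    im=vision.get_image(n); return im
def ray(im,u,v):
    K=np.array(im['camera_matrix']);k=im['k1']
    d=np.array([(u-K[0,2])/K[0,0],(v-K[1,2])/K[1,1]]);s=d.copy()
    for _ in range(20): s=d/(1+k*(s@s))
    return np.array(im['position']),np.array(im['rotation'])@np.array([s[0],-s[1],-1])
def plane(im,u,v,z):
    o,d=ray(im,u,v); return o+d*(z-o[2])/d[2]
def deep(im,u,v):
    o,d=ray(im,u,v); return o+d*im['z_map'][int(round(v)),int(round(u))]
E
python3 - <<'E'
from h import *
import pickle
for n in('scene','top'):
    im=grab(n);cv2.imwrite(f'pics/{n}0.png',im['pixels']);pickle.dump(im,open(n+'0.pkl','wb'))
    print(n,im['position'],im['rotation'],im['camera_matrix'],im['k1'])
s=readout.observe();print(s)
E
```

```text
scene [1.0102009  0.84463045 0.70698004] [0.39440377 1.13181684 2.25064271] [[434.08373703   0.         323.08574969]
 [  0.         434.08373703 200.33620001]
 [  0.           0.           1.        ]] -0.10452234518921695
top [0.32086538 0.19921446 1.05730998] [ 0.13817914 -0.16039397 -1.57830146] [[419.12138779   0.         319.4625192 ]
 [  0.         419.12138779 202.25066952]
 [  0.           0.           1.        ]] -0.0312301972195587
{'clock': 0.1, 'joints': array([-1.21658581,  0.43516189,  0.0249627 ,  1.57398421, -0.01160078,
        1.13399434, -0.07507833]), 'dq': array([-0.00020451, -0.00039541, -0.00131642, -0.00372044, -0.0030164 ,
        0.0002322 ,  0.00078282]), 'joint_efforts': array([ 1.43147365e-03, -6.69117737e+01,  9.86932777e-01, -3.15146434e+01,
       -6.06379774e-02,  3.72739148e-02,  7.19259856e-05]), 'position': array([0.27550802, 0.56045356, 0.19532649]), 'ee_rot': array([-7.11346841e-01, -3.05979555e+00,  2.18166273e-03]), 'force': array([-0.69579848, -0.85706881,  0.64949149]), 'ft_torque': array([-0.01034576,  0.06680512, -0.01057764]), 'gripper_force': 0.0, 'width': 0.9989197162345397}
```

View pics/scene0.png

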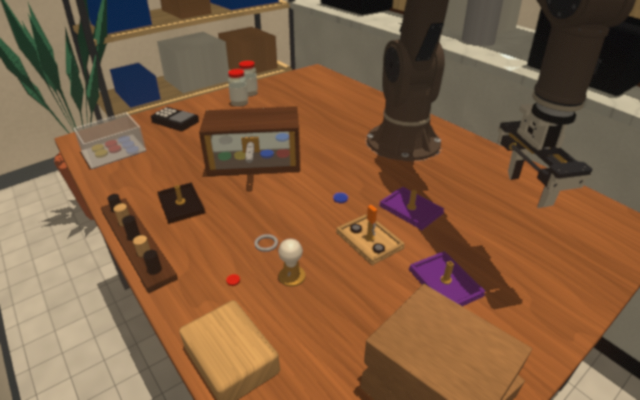

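View pics/top0.png

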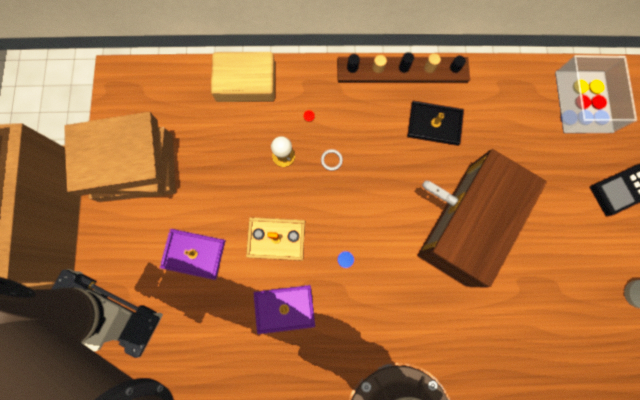

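The scene view shows the case at (250,140), the maple tray at (370,238) with the orange clip at (371,215), and the lamp at (290,260). In the top view the tray is at (276,239), the clip at (274,237), the pin at (440,193) and the case at (482,218). The black and purple trays are look-alikes.

```bash
cat >> h.py <<'E'
_ray=ray
def ray(im,u,v):
    im=dict(im); im['rotation']=cv2.Rodrigues(np.array(im['rotation'],float))[0] if np.size(im['rotation'])==3 else im['rotation']
    return _ray(im,u,v)
def tri(a,ua,b,ub):
    o1,d1=ray(a,*ua);o2,d2=ray(b,*ub)
    d1/=np.linalg.norm(d1);d2/=np.linalg.norm(d2)
    t=np.linalg.lstsq(np.c_[d1,-d2],o2-o1,rcond=None)[0]
    p,q=o1+t[0]*d1,o2+t[1]*d2
    return (p+q)/2,np.linalg.norm(p-q)
E
python3 - <<'E'
from h import *
import pickle
S=pickle.load(open('scene0.pkl','rb'));T=pickle.load(open('top0.pkl','rb'))
a=cv2.resize(T['pixels'][200:280,235:320],None,fx=4.7,fy=4.7,interpolation=cv2.INTER_CUBIC)
b=cv2.resize(T['pixels'][145:290,405:550],None,fx=2.75,fy=2.75,interpolation=cv2.INTER_CUBIC)
h=min(a.shape[0],b.shape[0]);cv2.imwrite('pics/c1.png',np.hstack([a[:h],b[:h]]))
a=cv2.resize(S['pixels'][195:265,330:410],None,fx=5,fy=5,interpolation=cv2.INTER_CUBIC)
b=cv2.resize(S['pixels'][100:200,195:305],None,fx=3.5,fy=3.5,interpolation=cv2.INTER_CUBIC)
h=min(a.shape[0],b.shape[0]);cv2.imwrite('pics/c2.png',np.hstack([a[:h],b[:h]]))
# orange, tray
for n,im in(('S',S),('T',T)):
    hsv=cv2.cvtColor(im['pixels'],cv2.COLOR_BGR2HSV)
    if n=='S': m=cv2.inRange(hsv,(3,200,170),(16,255,255)); win=(355,195,390,240)
    else: m=cv2.inRange(hsv,(3,200,200),(18,255,255)); win=(262,228,290,248)
    x0,y0,x1,y1=win;mm=np.zeros_like(m);mm[y0:y1,x0:x1]=m[y0:y1,x0:x1]
    ys,xs=np.nonzero(mm);print(n,len(xs),xs.mean(),ys.mean(),xs.min(),xs.max(),ys.min(),ys.max(), cv2.minAreaRect(np.c_[xs,ys].astype(np.float32)))
for p in[(250,222),(304,222),(304,258),(249,257)]: print('tray',plane(T,*p,.018))
for n,p in dict(lamp=(281,150),ring=(332,160),striker=(346,260),queen=(309,116)).items(): print(n,deep(T,*p))
for p in [(491,151),(545,182),(487,285),(419,252),(480,220),(430,186),(440,193),(450,199),(455,202)]: print(p,deep(T,*p),plane(T,*p,.15))
E
```

```text
S 38 372.13157894736844 207.44736842105263 368 376 205 210 ((372.0, 207.5), (5.0, 8.0), 90.0)
T 17 273.2352941176471 235.8235294117647 268 277 232 238 ((273.2691955566406, 235.65383911132812), (5.269651889801025, 9.15255355834961), 56.3099365234375)
tray [0.47217244 0.35742086 0.018     ]
tray [0.47057986 0.22247353 0.018     ]
tray [0.38108961 0.22311717 0.018     ]
tray [0.38520933 0.35845665 0.018     ]
lamp [0.63285273 0.27430504 0.09885782]
ring [0.63609166 0.14839913 0.00073819]
striker [0.37507972 0.11932998 0.01287672]
queen [0.75649102 0.20748946 0.00696808]
(491, 151) [ 0.61031096 -0.20903346  0.14829224] [ 0.60976719 -0.20826649  0.15      ]
(545, 182) [ 0.53631731 -0.32685972  0.14819038] [ 0.53588844 -0.32581256  0.15      ]
(487, 285) [ 0.30997046 -0.17311616  0.14772873] [ 0.30999766 -0.17218643  0.15      ]
(419, 252) [ 0.39254508 -0.06463276  0.00835114] [ 0.38286562 -0.02900347  0.15      ]
(480, 220) [ 0.45165199 -0.17028416  0.14630148] [ 0.45112102 -0.16878406  0.15      ]
(430, 186) [ 0.5395248  -0.07524714  0.10514379] [ 0.52922383 -0.06231736  0.15      ]
(440, 193) [ 0.52263046 -0.0979335   0.10451999] [ 0.51299951 -0.08374958  0.15      ]
(450, 199) [ 0.50714045 -0.11894982  0.10919013] [ 0.49912262 -0.10525509  0.15      ]
(455, 202) [ 0.49933873 -0.12910392  0.11222477] [ 0.49220512 -0.11598097  0.15      ]
```

View pics/c1.png

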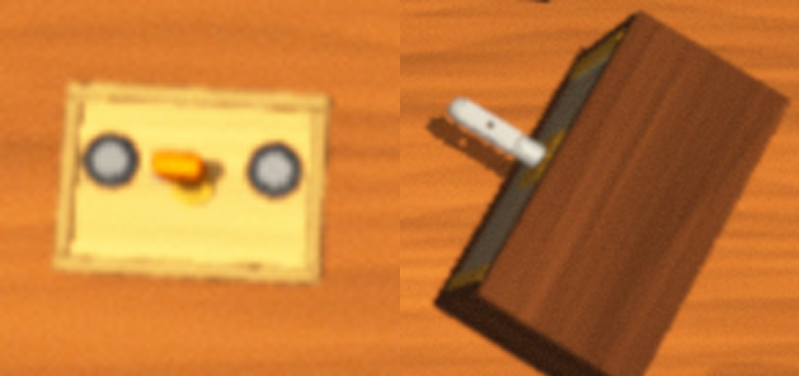

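View pics/c2.png

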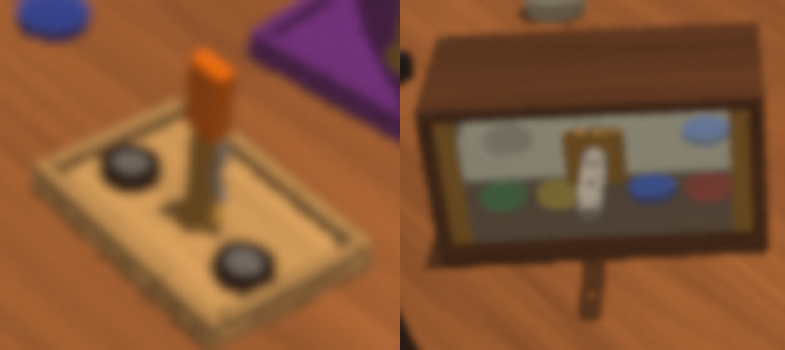

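```bash
cat > m.py <<'E'
from h import *
import pickle
S=pickle.load(open('scene0.pkl','rb'));T=pickle.load(open('top0.pkl','rb'))
hsv=cv2.cvtColor(T['pixels'],cv2.COLOR_BGR2HSV)
m=np.zeros((400,640),bool);w=np.s_[175:215,418:465]
m[w]=(hsv[w][...,1]<90)&(hsv[w][...,2]>110)
ys,xs=np.nonzero(m);P=np.array([plane(T,x,y,.1)[:2] for x,y in zip(xs,ys)])
vx,vy,cx,cy=cv2.fitLine(P.astype(np.float32),cv2.DIST_HUBER,0,.001,.001).ravel()
print('pin top: n',len(xs),'c',cx,cy,'ang',np.degrees(np.arctan2(vy,vx)))
t=(P-[cx,cy])@[vx,vy];s=(P-[cx,cy])@[-vy,vx];print('len',t.min(),t.max(),'halfw',s.min(),s.max(),'tip',np.array([cx,cy])+[vx*t.max(),vy*t.max()],np.array([cx,cy])+[vx*t.min(),vy*t.min()])
print('hole?',plane(T,437.8,190.5,.107))
g=cv2.cvtColor(T['pixels'],cv2.COLOR_BGR2GRAY)
print(g[183:206,426:460])
# case top corners (brown via depth)
zz=T['z_map'];R=cv2.Rodrigues(np.array(T['rotation'],float))[0]
m2=np.zeros((400,640),np.uint8)
for v in range(140,295):
    for u in range(410,555):
        if abs(deep(T,u,v)[2]-.148)<.008:m2[v,u]=255
m2=cv2.morphologyEx(m2,cv2.MORPH_OPEN,np.ones((5,5)))
c=max(cv2.findContours(m2,0,1)[0],key=cv2.contourArea)[:,0]
W=np.array([plane(T,*p,.15)[:2] for p in c],np.float32)*1000
r=cv2.minAreaRect(W);print('case rect mm',r);print(cv2.boxPoints(r))
# tray
m3=cv2.inRange(hsv,(17,70,120),(32,255,255));m3[:210]=0;m3[270:]=0;m3[:,:240]=0;m3[:,315:]=0
c=max(cv2.findContours(cv2.morphologyEx(m3,cv2.MORPH_CLOSE,np.ones((5,5))),0,1)[0],key=cv2.contourArea)[:,0]
W=np.array([plane(T,*p,.018)[:2] for p in c],np.float32)*1000
print('tray',cv2.minAreaRect(W))
# handle
print('handle T@.102',plane(T,273.2,235.8,.102),'tri',tri(T,(273.2,235.8),S,(372.1,207.4)))
print(hsv[228:244,264:288,0]);print(hsv[228:244,264:288,1]);print(hsv[228:244,264:288,2])
E
python3 m.py
```

```text
pin top: n 326 c 0.5247256 -0.099389166 ang 57.0942
len -0.043916380813218595 0.04532046942192449 halfw -0.01086994360357971 0.011033584008276896 tip [ 0.54934639 -0.06133969] [ 0.50086763 -0.13625982]
hole? [ 0.52812996 -0.09238619  0.107     ]
[[206 207 210 217 221 212 200 179 157 138 134 133 135 132 130 135 134 131
  133 130 131 128 130 126 127 129 130 125 127 128 125 115  84  51]
 [209 216 220 221 222 221 218 207 187 161 143 131 125 126 127 120 121 124
  127 126 123 123 122 124 123 124 123 125 121 122 114  93  60  42]
 [210 217 221 223 222 222 221 220 212 201 175 155 137 126 121 120 119 122
  123 121 122 124 121 124 121 120 121 124 122 120 109  81  45  40]
 [203 219 221 220 221 222 223 221 223 218 208 195 169 148 131 125 124 128
  124 125 125 128 123 125 126 125 124 126 124 118  92  61  44  45]
 [188 208 213 219 220 222 222 222 222 221 220 212 203 183 164 141 132 131
  129 130 129 129 129 131 127 126 131 131 122 113  81  50  41  50]
 [161 185 199 211 216 220 219 223 222 222 215 205 205 210 203 180 160 147
  139 134 134 128 133 136 135 137 131 133 121  94  61  45  52  57]
 [128 15
[... 6581 characters left out ...]
51 250 243 231 223 220 219 224 218 219 229 221 175 149 145 152 182
  230 250 252 252 249 199]
 [249 251 251 247 239 231 224 206 190 169 166 168 163 154 159 159 171 225
  247 251 252 252 249 225]
 [251 251 251 250 249 249 246 239 224 179 150 144 149 167 212 209 207 244
  251 252 252 252 251 244]
 [252 252 252 252 252 252 251 250 247 231 204 191 196 215 244 244 230 248
  251 252 252 252 252 250]
 [253 253 253 253 253 253 253 252 252 249 244 242 240 245 250 248 242 251
  252 252 252 252 252 252]
 [253 253 253 253 253 253 253 253 253 252 251 249 249 249 249 249 251 253
  253 253 253 252 253 253]
 [253 253 253 253 253 253 253 253 253 253 252 251 250 248 248 252 253 253
  253 253 253 253 253 253]]
```

The dark dot on the pin's flat at top-view pixel (437.4,190) lies within 1 mm of the pin's axis, which suits the cross hole. The tray centre and the handle's top face agree at about (0.431, 0.294), with y at 86°. I'll move above the clip.

```bash
python3 -m creep '[[0,0,0,-0.93,1],[0,0,0,-0.93,1],[0,0,0,-0.93,1],[0,0,0,-0.93,1],[0,0,0,-0.93,1],[0,0,0,-0.93,1],[0,0,0,0,1]]' 25; python3 -m creep '[[-0.54,-0.8,0,0,1],[-0.54,-0.8,0,0,1],[-0.54,-0.8,0,0,1],[-0.54,-0.8,0,0,1],[-0.54,-0.8,0,0,1],[-0.54,-0.8,0,0,1],[-0.54,-0.8,0,0,1],[-0.54,-0.8,0,0,1],[0,0,0,0,1],[0,0,0,0,1]]'
cat >> h.py <<'E'
def pose():
    s=readout.observe();R=cv2.Rodrigues(np.array(s['ee_rot'],float))[0]
    return s,np.array(s['position']),R
def want(p,yang):
    "units along tool axes, and turn, to bring TCP to p with tool y at yang deg (mod 180)"
    s,q,R=pose();a=np.degrees(np.arctan2(R[1,1],R[0,1]));t=-((yang-a+90)%180-90)
    print('t',s['clock'],'pos',q,'yang',a,'tilt',R[:2,2],'shift units',R.T@(np.array(p)-q)/.04,'turn units',t/4,'F',s['force'],'w',s['width'])
E
python3 -c "
from h import *
want((.431,.294,.066),86.15)"
```

```text
clock: 0.98
position: [0.2756, 0.5606, 0.1956]
ee_rot: [-0.106, -3.139, 0.001]
force: [0.3, 0.7, 0.2]
width: 0.999
gripper_force: 0.0
clock: 2.22
position: [0.4305, 0.2944, 0.196]
ee_rot: [-0.107, -3.139, -0.001]
force: [-0.2, -0.3, -0.4]
width: 1.003
gripper_force: 0.0
t 2.225 pos [0.4304928  0.29444148 0.19601008] yang 86.09732970410128 tilt [-0.00032994  0.00046819] shift units [-0.01457523 -0.01159359  3.25024216] turn units -0.01316757397468038 F [-0.21302127 -0.34895466 -0.37423013] w 1.0028360621736134
```

```bash
python3 -m creep '[[0,0,0.45,0,1],[0,0,0.45,0,1],[0,0,0.45,0,1],[0,0,0.45,0,1],[0,0,0.45,0,1],[0,0,0.45,0,1],[0,0,0.45,0,1],[0,0,0,0,1],[0,0,0,0,0.5],[0,0,0,0,0.5]]'
python3 - <<'E'
from h import *
import pickle
ims={n:grab(n) for n in('scene','top')}
pickle.dump(ims,open('g1.pkl','wb'))
want((.431,.294,.066),86.15)
a=cv2.resize(ims['scene']['pixels'][140:270,310:440],None,fx=3,fy=3,interpolation=cv2.INTER_CUBIC)
b=cv2.resize(ims['top']['pixels'][170:300,210:340],None,fx=3,fy=3,interpolation=cv2.INTER_CUBIC)
cv2.imwrite('pics/g1.png',np.hstack([a,b]))
E
```

```text
clock: 3.48
position: [0.4312, 0.2946, 0.0708]
ee_rot: [0.105, 3.139, 0.002]
force: [0.5, -0.5, 0.6]
width: 0.831
gripper_force: 0.0
t 3.575 pos [0.43118525 0.29423678 0.07066059] yang 86.14362219849585 tilt [0.00085988 0.00077388] shift units [ 0.00431654 -0.00631415  0.1165061 ] turn units -0.0015944503760394468 F [-0.18073526 -0.32262042  0.02366517] w 0.745055933058726
```

View pics/g1.png

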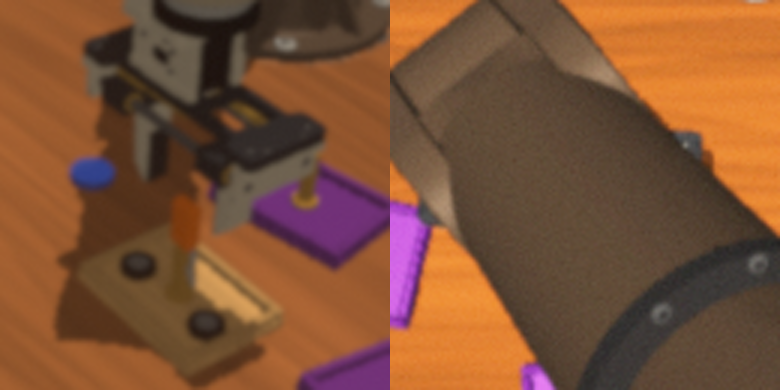

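```bash
cat >> h.py <<'E'
def proj(im,p):
    R=cv2.Rodrigues(np.array(im['rotation'],float))[0];c=R.T@(np.array(p)-im['position'])
    x=np.array([c[0],-c[1]])/-c[2];x=x*(1+im['k1']*(x@x));K=im['camera_matrix'];return np.array([K[0,0]*x[0]+K[0,2],K[1,1]*x[1]+K[1,2]])
E
python3 - <<'E'
from h import *
import pickle
ims=pickle.load(open('g1.pkl','rb'));S=ims['scene']
s,q,R=pose()
for n,p in dict(tcp=q,L=q+R[:,1]*.0345,Rr=q-R[:,1]*.0345,hand=(.431,.294,.081),htop=(.431,.294,.102)).items():
    u=proj(S,p);print(n,u,(u-[310,140])*3)
u=np.array([186,205])/3+[310,140];print(deep(S,*u),np.array([186,235])/3+[310,140],deep(S,*(np.array([186,235])/3+[310,140])),deep(S,*(np.array([238,205])/3+[310,140])),deep(S,*(np.array([150,165])/3+[310,140])))
E
```

```text
tcp [371.6694142  217.60821901] [185.0082426  232.82465702]
L [381.24984708 225.41551628] [213.74954123 256.24654885]
Rr [362.49178234 210.13277193] [157.47534701 210.39831579]
hand [371.96651036 214.06301861] [185.89953108 222.18905582]
htop [372.60350981 206.89302505] [187.81052944 200.67907516]
[0.43526379 0.29656224 0.10140307] [372.         218.33333333] [0.44077971 0.3046024  0.07985253] [0.47054628 0.37870282 0.1679988 ] [0.43678593 0.25606829 0.11666303]
```

Run:
```python
from h import *
import pickle
ims=pickle.load(open('g1.pkl','rb'));S=ims['scene']
for v in range(190,222,3):
    print(v,[tuple(int(round(c*1000)) for c in deep(S,u,v)) for u in range(354,400,4)])
ims=[grab('scene') for _ in range(1)];pickle.dump(ims,open('g2.pkl','wb'))
I=ims[0];print(np.abs(I['pixels'].astype(int)-S['pixels']).max(2)[140:270,310:440].mean(), readout.observe()['width'])
cv2.imwrite('pics/g2.png',cv2.resize(I['pixels'][140:270,310:440],None,fx=4,fy=4,interpolation=cv2.INTER_CUBIC))
```

```text
190 [(318, 109, -2), (438, 250, 128), (432, 256, 129), (421, 259, 125), (285, 139, 0), (465, 326, 182), (466, 338, 189), (461, 345, 190), (473, 366, 208), (468, 373, 209), (463, 378, 210), (456, 383, 210)]
193 [(331, 123, 0), (438, 250, 119), (432, 257, 121), (419, 257, 115), (294, 150, 0), (288, 158, 2), (471, 344, 187), (467, 351, 190), (473, 368, 202), (474, 378, 208), (470, 385, 210), (461, 388, 208)]
196 [(338, 131, -2), (439, 252, 112), (430, 256, 110), (313, 153, 0), (305, 161, 0), (297, 168, 1), (473, 346, 181), (474, 358, 189), (466, 362, 187), (474, 380, 201), (469, 386, 202), (456, 385, 197)]
199 [(349, 143, 0), (440, 253, 105), (430, 257, 103), (324, 165, 1), (316, 172, 1), (305, 176, -1), (473, 347, 174), (473, 358, 181), (468, 364, 182), (476, 382, 196), (466, 384, 193), (451, 382, 185)]
202 [(359, 154, 0), (349, 160, 0), (342, 169, 1), (332, 174, 0), (324, 181, 0), (313, 186, -2), (307, 195, 1), (473, 359, 174), (475, 372, 182), (470, 378, 183), (460, 380, 180), (447, 380, 174)]
205 [(367, 164, 0), (356, 168, -3), (346, 173, -4), (340, 182, -2), (430, 285, 101), (327, 
[... 423 characters left out ...]
447, 339, 125), (446, 349, 131), (433, 349, 125), (310, 257, 10), (312, 272, 19)]
214 [(393, 193, 0), (384, 199, -1), (376, 206, 0), (368, 213, 0), (437, 293, 83), (436, 305, 91), (342, 232, -1), (447, 339, 117), (445, 349, 123), (432, 349, 116), (315, 263, 5), (311, 273, 10)]
217 [(402, 203, 0), (395, 211, 2), (401, 232, 18), (389, 234, 14), (438, 295, 76), (436, 306, 83), (352, 242, 0), (447, 340, 109), (335, 254, -1), (328, 261, 1), (319, 267, 0), (312, 274, 1)]
220 [(425, 228, 18), (414, 231, 14), (402, 234, 10), (391, 237, 7), (438, 296, 68), (432, 303, 70), (360, 250, -1), (353, 257, 0), (342, 261, -3), (335, 269, -1), (331, 279, 3), (320, 282, 0)]
1.5975147928994082 0.7048651740049946
```

View pics/g2.png

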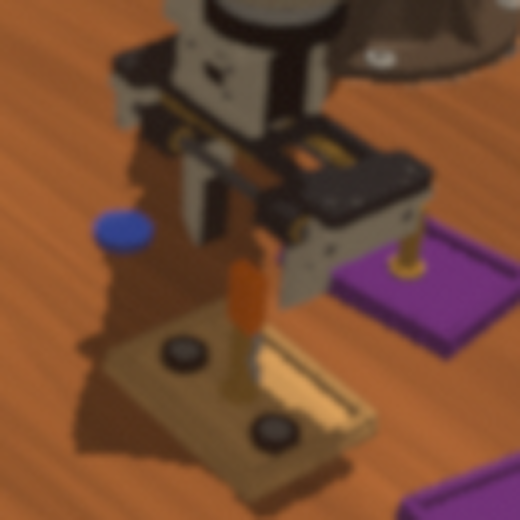

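Run:
```python
from h import *
import pickle
S=pickle.load(open('scene0.pkl','rb'))
print('pred tcp px',proj(S,(.2755,.5605,.1953)))
for v in range(160,214,4):
    print(v,[tuple(int(round(c*1000)) for c in deep(S,u,v)) for u in range(508,564,5)])
s,q,R=pose();print(q,s['joints'],s['force'],s['joint_efforts'])
```

```text
pred tcp px [523.18233143 204.43476394]
160 [(-184, 289, -2), (264, 508, 269), (262, 517, 273), (251, 522, 271), (305, 554, 307), (-452, 261, -114), (-450, 280, -103), (317, 585, 326), (322, 595, 333), (317, 602, 334), (260, 590, 308), (278, 605, 322)]
164 [(-159, 305, 0), (263, 510, 260), (260, 518, 264), (247, 523, 261), (-209, 346, 3), (313, 569, 309), (-242, 364, -1), (-449, 303, -109), (324, 598, 327), (330, 608, 335), (322, 614, 335), (314, 619, 334)]
168 [(-139, 318, 0), (264, 513, 253), (257, 519, 254), (-180, 347, -1), (-192, 357, -1), (-205, 367, 0), (318, 582, 309), (-230, 388, 1), (315, 597, 316), (341, 614, 334), (331, 619, 333), (328, 626, 335)]
172 [(261, 503, 237), (263, 515, 244), (253, 520, 243), (-156, 361, 0), (-173, 369, -2), (-182, 380, 0), (329, 588, 308), (332, 597, 313), (327, 604, 315), (344, 618, 329), (346, 626, 334), (339, 632, 334)]
176 [(-97, 344, 1), (261, 516, 235), (250, 522, 233), (-133, 374, 2), (-147, 383, 1), (-159, 393, 2), (328, 590, 300), (337, 601, 310), (339, 610, 315), (347, 621, 324), (349, 629, 329), (341, 635, 329)]
180 [(-76, 357, 2), (
[... 1305 characters left out ...]
, 243), (293, 621, 240), (-91, 514, -2), (-100, 524, 0)]
208 [(46, 435, 1), (32, 442, -1), (22, 452, 0), (6, 459, -3), (-5, 468, -3), (-14, 478, -1), (-25, 487, -1), (-37, 496, -1), (-48, 505, -1), (-58, 515, 0), (-72, 523, -1), (-85, 532, -2)]
212 [(64, 446, 3), (44, 451, -4), (39, 462, 1), (23, 469, -2), (10, 477, -3), (2, 488, -1), (-7, 497, 0), (-14, 508, 3), (-27, 516, 2), (-40, 524, 1), (-50, 534, 2), (-61, 543, 2)]
[0.4311516  0.29416354 0.07058221] [-0.71544418  0.4146913   0.01891095  1.96996609 -0.01120094  0.75598808
  0.8133933 ] [-0.09105766  0.11386012 -0.94461567] [-8.85168719e-02 -5.75627124e+01  8.19735769e-01 -2.38367414e+01
 -1.32208614e-02  8.49114452e-02 -3.87734792e-03]
```

Run:
```python
from cell import arm
for k in dir(arm):
    if not k.startswith('__'): print(k,getattr(arm,k))
```

```text
PlanningError <class 'cell.PlanningError'>
tcp_to_grasp -0.0188
```

The images put the finger ends about 33 mm above the reported TCP height, both at the start and now, while x and y agree. I'll test by touch: raise 6 mm, close gently, and see whether the pads meet the handle.

```bash
python3 -m creep '[[0,0,-0.15,0,0.7],[0,0,0,0,0.35],[0,0,0,0,0.35],[0,0,0,0,0.35],[0,0,0,0,0.2],[0,0,0,0,0.2],[0,0,0,0,0.2]]' 5
```

```text
clock: 4.5
position: [0.4309, 0.2939, 0.076]
ee_rot: [-0.106, -3.14, 0.0]
force: [0.1, -0.1, -0.1]
width: 0.204
gripper_force: 0.0
```

The pads shut past 24 mm with no contact, so the true finger ends sit about 32 mm above the reported TCP, as the images show. I'll correct for that, open, lower to a reported z of about 0.035 and grip.

```bash
python3 -m creep '[[0,0,0,0,0.6],[0,0,0,0,0.6],[0,0,0,0,0.6],[0,0,0,0,0.6],[0,0,0.2,0,0.6],[0,0,0.2,0,0.6],[0,0,0.2,0,0.6],[0,0,0.2,0,0.6],[0,0,0.22,0,0.6],[0,0,0,0,0.6]]' 5; python3 -m creep '[[0,0,0,0,0.3],[0,0,0,0,0.2],[0,0,0,0,0.1],[0,0,0,0,0.1],[0,0,0,0,0.1],[0,0,0,0,0.1]]' 30
```

```text
clock: 5.75
position: [0.4304, 0.2935, 0.0344]
ee_rot: [-0.106, -3.139, 0.002]
force: [-0.8, -0.4, 0.1]
width: 0.603
gripper_force: 0.0
clock: 6.5
position: [0.431, 0.294, 0.0354]
ee_rot: [0.106, 3.14, 0.0]
force: [-1.1, -0.2, 3.1]
width: 0.259
gripper_force: 30.0
```

```bash
python3 -m creep '[[0,0,-0.15,0,0.1],[0,0,-0.3,0,0.1],[0,0,-0.3,0,0.1],[0,0,-0.3,0,0.1],[0,0,-0.35,0,0.1],[0,0,-0.35,0,0.1],[0,0,-0.5,0,0.1],[0,0,-0.5,0,0.1],[0,0,-0.5,0,0.1],[0,0,-0.5,0,0.1],[0,0,0,0,0.1]]' 30
python3 - <<'E'
from h import *
import pickle
S=grab('scene');pickle.dump(S,open('g3.pkl','wb'))
want((.5293,-.0914,.185),147)
cv2.imwrite('pics/g3.png',cv2.resize(S['pixels'][100:260,310:440],None,fx=3.7,fy=3.7,interpolation=cv2.INTER_CUBIC))
E
```

```text
clock: 7.88
position: [0.4317, 0.2945, 0.1869]
ee_rot: [0.106, 3.137, 0.003]
force: [-1.1, -0.3, -1.9]
width: 0.255
gripper_force: 30.0
t 7.925 pos [0.43112484 0.29405803 0.1857482 ] yang 86.14246935837424 tilt [0.00105578 0.00089989] shift units [-3.09710683 -9.44951201  0.0126246 ] turn units -15.214382660406443 F [-0.09385742 -0.11123076 -1.01098302] w 0.2582831696758016
```

View pics/g3.png

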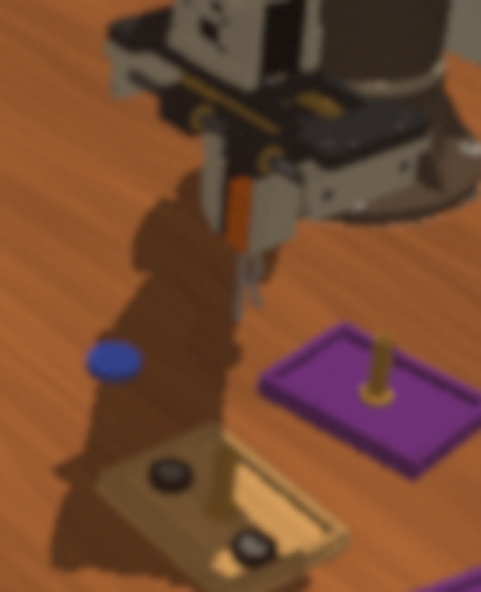

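The clip is held and out of the sleeve, with its bow on the world +y side of the leg; the leg tip is near (238,320) in the crop. Joint 7 has more room if I turn about +119°, so I'll go that way.

```bash
python3 -m creep '[[-0.31,-0.945,0,0,0.1],[-0.31,-0.945,0,0,0.1],[-0.31,-0.945,0,0,0.1],[-0.31,-0.945,0,0,0.1],[-0.31,-0.945,0,0,0.1],[-0.31,-0.945,0,0,0.1],[-0.31,-0.945,0,0,0.1],[-0.31,-0.945,0,0,0.1],[-0.31,-0.945,0,0,0.1],[-0.31,-0.945,0,0,0.1],[0,0,0,1,0.1],[0,0,0,1,0.1]]'; python3 -m creep '[[0,0,0,1,0.1],[0,0,0,1,0.1],[0,0,0,1,0.1],[0,0,0,1,0.1],[0,0,0,1,0.1],[0,0,0,1,0.1],[0,0,0,1,0.1],[0,0,0,1,0.1],[0,0,0,1,0.1],[0,0,0,1,0.1],[0,0,0,1,0.1],[0,0,0,1,0.1]]';python3 -m creep '[[0,0,0,1,0.1],[0,0,0,1,0.1],[0,0,0,1,0.1],[0,0,0,1,0.1],[0,0,0,1,0.1],[0,0,0,1,0.1],[0,0,0,1,0.1],[0,0,0,1,0.1],[0,0,0,1,0.1],[0,0,0,1,0.1],[0,0,0,1,0.1],[0,0,0,1,0.1]]';python3 -m creep '[[0,0,0,1,0.1],[0,0,0,1,0.1],[0,0,0,1,0.1],[0,0,0,0.8,0.1],[0,0,0,0,0.1],[0,0,0,0,0.1]]'
python3 -c "
from h import *
want((.5293,-.0914,.162),147)
print(pose()[0]['joints'])"
```

```text
clock: 9.43
position: [0.5284, -0.0923, 0.184]
ee_rot: [-0.33, -3.122, 0.001]
force: [-0.5, -0.6, -1.1]
width: 0.261
gripper_force: 30.0
clock: 10.92
position: [0.5284, -0.0916, 0.1841]
ee_rot: [-1.57, -2.719, 0.002]
force: [-0.6, 0.7, 0.2]
width: 0.261
gripper_force: 30.0
clock: 12.42
position: [0.5284, -0.0915, 0.1842]
ee_rot: [-2.541, -1.846, 0.002]
force: [0.1, -0.4, -0.8]
width: 0.26
gripper_force: 30.0
clock: 13.18
position: [0.5288, -0.0915, 0.1848]
ee_rot: [-2.76, -1.499, 0.001]
force: [0.4, 0.1, -0.3]
width: 0.26
gripper_force: 30.0
t 13.175 pos [ 0.52884146 -0.09154942  0.18476417] yang -32.981670398528074 tilt [-0.00082956 -0.00012507] shift units [0.00969064 0.00793984 0.56909402] turn units 0.004582400367979744 F [ 0.42021674  0.09550213 -0.27389944] w 0.2604913702292777
[-0.44620624  0.34154256  0.68765498  1.84352021 -0.24808241  1.0444096
 -0.23643565]
```

```bash
python3 -m creep '[[0,0,0.25,0,0.1],[0,0,0.25,0,0.1],[0,0,0.25,0,0.1],[0,0,0.25,0,0.1],[0,0,0.1,0,0.1],[0,0,0,0,0.1],[0,0,0,0,0.1]]'
python3 - <<'E'
from h import *
import pickle
S=grab('scene');T=grab('top');pickle.dump((S,T),open('g4.pkl','wb'))
want((.5293,-.0914,.132),147)
u=proj(S,(.5288,-.0915,.107));print('hole est px scene',u)
x,y=int(u[0])-35,int(u[1])-45
a=cv2.resize(S['pixels'][y:y+75,x:x+70],None,fx=7,fy=7,interpolation=cv2.INTER_CUBIC);print(x,y)
cv2.imwrite('pics/g4.png',a)
E
```

```text
clock: 14.05
position: [0.5294, -0.0917, 0.1415]
ee_rot: [2.761, 1.497, 0.001]
force: [-0.1, -0.5, -0.6]
width: 0.263
gripper_force: 30.0
t 14.15 pos [ 0.52944752 -0.09162963  0.14156463] yang -33.05489895580848 tilt [6.76414118e-04 4.92097339e-05] shift units [ 0.00270208 -0.00635146  0.23911354] turn units -0.013724738952120674 F [ 0.04646662 -1.0807803  -0.97733307] w 0.2575687419022789
hole est px scene [249.7853769  151.53091899]
214 106
```

View pics/g4.png

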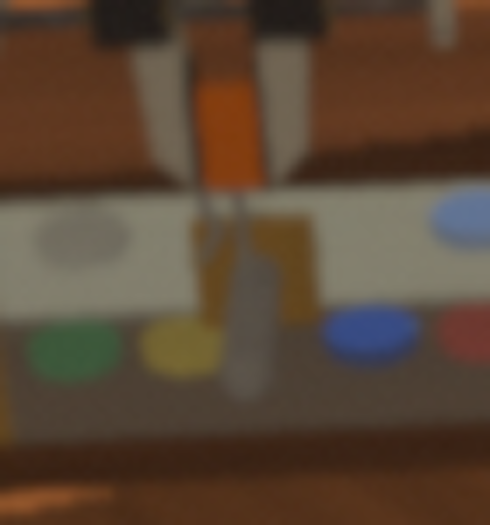

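The crop shows the leg at about (240,200–250) coming down over the pin, which runs from (265,260) to (245,390). Next I'll feel downwards.

```bash
python3 -m creep '[[0,0,0.05,0,0.1],[0,0,0.05,0,0.1],[0,0,0.025,0,0.1],[0,0,0,0,0.1]]';python3 -m creep '[[0,0,0.02,0,0.1],[0,0,0.02,0,0.1],[0,0,0,0,0.1]]';python3 -m creep '[[0,0,0.02,0,0.1],[0,0,0.02,0,0.1],[0,0,0,0,0.1]]'
```

```text
clock: 14.65
position: [0.5291, -0.0916, 0.1361]
ee_rot: [-2.762, -1.498, 0.0]
force: [-0.6, 0.5, -0.7]
width: 0.255
gripper_force: 30.0
clock: 15.02
position: [0.5291, -0.0916, 0.1346]
ee_rot: [-2.762, -1.498, 0.0]
force: [-1.0, -0.7, 0.3]
width: 0.26
gripper_force: 30.0
clock: 15.4
position: [0.5291, -0.0916, 0.133]
ee_rot: [-2.762, -1.498, 0.0]
force: [-1.1, -0.4, -0.3]
width: 0.259
gripper_force: 30.0
```

```bash
python3 -m creep '[[0,0,0.02,0,0.1],[0,0,0.02,0,0.1],[0,0,0,0,0.1]]';python3 -m creep '[[0,0,0.02,0,0.1],[0,0,0.02,0,0.1],[0,0,0,0,0.1]]'
```

```text
clock: 15.78
position: [0.5296, -0.0915, 0.1315]
ee_rot: [2.761, 1.498, 0.001]
force: [1.4, 0.4, -2.3]
width: 0.263
gripper_force: 30.0
clock: 16.15
position: [0.5297, -0.0915, 0.1299]
ee_rot: [2.761, 1.498, 0.001]
force: [4.2, 1.2, 0.0]
width: 0.259
gripper_force: 30.0
```

A lateral force has appeared with no vertical load, so the tip seems to be against the hole's wall. I'll ease along the force and go lower.

```bash
python3 -m creep '[[0.01,0.01,0,0,0.1],[0,0,0,0,0.1]]';python3 -m creep '[[0,0,0.02,0,0.1],[0,0,0.02,0,0.1],[0,0,0,0,0.1]]'
python3 -c "
from h import *
s,q,R=pose();print('tool F',R.T@s['force'],q)"
```

```text
clock: 16.4
position: [0.5298, -0.0915, 0.1299]
ee_rot: [2.761, 1.498, 0.0]
force: [2.5, 0.6, 1.0]
width: 0.26
gripper_force: 30.0
clock: 16.77
position: [0.5299, -0.0915, 0.1282]
ee_rot: [2.761, 1.498, 0.0]
force: [4.6, 0.9, -0.2]
width: 0.258
gripper_force: 30.0
tool F [3.25342098 3.31937315 0.16522507] [ 0.5298859  -0.09148544  0.12819574]
```

```bash
python3 -m creep '[[0.015,0.015,0,0,0.1],[0,0,0.02,0,0.1],[0,0,0.02,0,0.1],[0,0,0,0,0.1]]'
python3 -c "
from h import *
s,q,R=pose();print('tool F',R.T@s['force'],q)"
python3 -m creep '[[0.01,0.01,0.02,0,0.1],[0,0,0.02,0,0.1],[0,0,0,0,0.1]]'
python3 -c "
from h import *
s,q,R=pose();print('tool F',R.T@s['force'],q)"
```

```text
clock: 17.27
position: [0.5302, -0.0914, 0.1264]
ee_rot: [-2.761, -1.497, 0.001]
force: [1.9, -0.0, -1.8]
width: 0.258
gripper_force: 30.0
tool F [0.97661921 1.58012637 1.81277225] [ 0.53021264 -0.09136035  0.12640275]
clock: 17.65
position: [0.5308, -0.0912, 0.1248]
ee_rot: [-2.761, -1.497, 0.001]
force: [0.9, -0.7, -0.7]
width: 0.258
gripper_force: 30.0
tool F [-0.07735387  1.12862618  0.71830277] [ 0.5307605  -0.09124815  0.12483755]
```

```bash
python3 -m creep '[[0,0.01,0.03,0,0.1],[0,0,0.03,0,0.1],[0,0,0.03,0,0.1],[0,0,0.03,0,0.1],[0,0,0,0,0.1]]'
python3 -c "
from h import *
s,q,R=pose();print('tool F',R.T@s['force'],q)"
python3 -m creep '[[0,0,0.03,0,0.1],[0,0,0.03,0,0.1],[0,0,0,0,0.1]]'
python3 -c "
from h import *
s,q,R=pose();print('tool F',R.T@s['force'],q)"
python3 -m creep '[[0.05,0,0,0,0.1],[0,0,0,0,0.1]]'
python3 -c "
from h import *
s,q,R=pose();print('tool F',R.T@s['force'],q)"
```

```text
clock: 18.27
position: [0.5314, -0.0914, 0.1201]
ee_rot: [-2.762, -1.498, 0.0]
force: [0.4, -1.0, -1.0]
width: 0.26
gripper_force: 30.0
tool F [-0.65874296  0.86785007  1.04642923] [ 0.53138758 -0.0914019   0.12013995]
clock: 18.65
position: [0.5314, -0.0914, 0.1177]
ee_rot: [-2.762, -1.498, 0.0]
force: [0.3, -0.1, -1.5]
width: 0.257
gripper_force: 30.0
tool F [0.01899599 0.29174665 1.54301777] [ 0.53137288 -0.09142958  0.11772003]
clock: 18.9
position: [0.5323, -0.0901, 0.1178]
ee_rot: [2.762, 1.497, -0.001]
force: [-0.7, -1.9, 0.1]
width: 0.261
gripper_force: 30.0
tool F [-1.99322326  0.50319595 -0.146204  ] [ 0.53228282 -0.09012854  0.11782305]
```

The wiggle pushes back on the leg from the far side, so it is in the hole. I'll centre it and press down past the bow in small steps.

```bash
python3 -m creep '[[-0.025,0,0,0,0.1],[0,0,0.03,0,0.1],[0,0,0.03,0,0.1],[0,0,0.03,0,0.1],[0,0,0,0,0.1]]'
python3 -c "
from h import *
s,q,R=pose();print('tool F',R.T@s['force'],q)"
python3 -m creep '[[0,0,0.03,0,0.1],[0,0,0.03,0,0.1],[0,0,0.03,0,0.1],[0,0,0,0,0.1]]'
python3 -c "
from h import *
s,q,R=pose();print('tool F',R.T@s['force'],q)"
```

```text
clock: 19.52
position: [0.5319, -0.0905, 0.1141]
ee_rot: [-2.762, -1.498, 0.0]
force: [-0.0, 0.3, -1.3]
width: 0.261
gripper_force: 30.0
tool F [ 0.20092086 -0.17528161  1.28207863] [ 0.53194448 -0.09053912  0.11408924]
clock: 20.02
position: [0.5319, -0.0906, 0.1105]
ee_rot: [-2.762, -1.498, 0.0]
force: [0.6, -0.4, -0.7]
width: 0.26
gripper_force: 30.0
tool F [0.05995476 0.73485068 0.65197908] [ 0.53192551 -0.09058495  0.11050735]
```

```bash
python3 -m creep '[[0,0,0.03,0,0.1],[0,0,0.03,0,0.1],[0,0,0.03,0,0.1],[0,0,0,0,0.1]]'
python3 -c "
from h import *
s,q,R=pose();print('tool F',R.T@s['force'],q)"
python3 -m creep '[[0,0,0.03,0,0.1],[0,0,0.03,0,0.1],[0,0,0.03,0,0.1],[0,0,0,0,0.1]]'
python3 -c "
from h import *
s,q,R=pose();print('tool F',R.T@s['force'],q)"
python3 -m creep '[[0,0,0.03,0,0.1],[0,0,0.03,0,0.1],[0,0,0,0,0.1]]'
python3 -c "
from h import *
s,q,R=pose();print('tool F',R.T@s['force'],q)"
```

```text
clock: 20.52
position: [0.5319, -0.0906, 0.1069]
ee_rot: [-2.762, -1.498, 0.0]
force: [0.3, 0.2, -1.0]
width: 0.257
gripper_force: 30.0
tool F [0.33705741 0.11931199 1.03864263] [ 0.53193369 -0.09058058  0.10692261]
clock: 21.02
position: [0.5321, -0.0906, 0.1034]
ee_rot: [2.762, 1.498, 0.0]
force: [0.7, 0.6, -0.6]
width: 0.261
gripper_force: 30.0
tool F [0.88970872 0.20213394 0.55833344] [ 0.53210105 -0.09061933  0.10339195]
clock: 21.4
position: [0.5323, -0.0908, 0.101]
ee_rot: [2.761, 1.497, 0.001]
force: [1.7, -0.7, -1.1]
width: 0.262
gripper_force: 30.0
tool F [0.29460441 1.80590657 1.14926008] [ 0.53230009 -0.09082509  0.10104462]
```

```bash
for i in 1 ; do python3 -m creep '[[0,0,0.025,0,0.1],[0,0,0.025,0,0.1],[0,0,0,0,0.1]]'; done
python3 -c "
from h import *
s,q,R=pose();print('tool F',R.T@s['force'],q)"
python3 -m creep '[[0,0,0.025,0,0.1],[0,0,0.025,0,0.1],[0,0,0,0,0.1]]'
python3 -c "
from h import *
s,q,R=pose();print('tool F',R.T@s['force'],q)"
```

```text
clock: 21.78
position: [0.5324, -0.0909, 0.0992]
ee_rot: [2.761, 1.497, 0.001]
force: [1.6, -2.5, 1.0]
width: 0.26
gripper_force: 30.0
tool F [-1.25524796  2.712683   -1.04495333] [ 0.53239133 -0.09091205  0.09916068]
clock: 22.15
position: [0.5322, -0.0907, 0.0968]
ee_rot: [2.761, 1.497, 0.0]
force: [3.5, -2.5, -1.9]
width: 0.261
gripper_force: 30.0
tool F [-0.14221011  4.27172874  1.88250298] [ 0.53218553 -0.09074855  0.0967845 ]
```

```bash
python3 -m creep '[[0,0.015,0.025,0,0.1],[0,0,0.025,0,0.1],[0,0,0,0,0.1]]'
python3 -c "
from h import *
s,q,R=pose();print('tool F',R.T@s['force'],q)"
python3 -m creep '[[0,0,0.025,0,0.1],[0,0,0.025,0,0.1],[0,0,0,0,0.1]]'
python3 -c "
from h import *
s,q,R=pose();print('tool F',R.T@s['force'],q)"
```

```text
clock: 22.52
position: [0.5324, -0.0909, 0.0948]
ee_rot: [-2.762, -1.498, 0.0]
force: [2.3, -2.6, -0.6]
width: 0.257
gripper_force: 30.0
tool F [-0.89905204  3.34007486  0.59028821] [ 0.53237369 -0.09093318  0.09482188]
clock: 22.9
position: [0.5323, -0.0909, 0.0927]
ee_rot: [-2.762, -1.498, 0.0]
force: [3.1, -2.8, -2.7]
width: 0.262
gripper_force: 30.0
tool F [-0.68337337  4.15097713  2.66513463] [ 0.53233742 -0.09086717  0.09274301]
```

```bash
python3 -m creep '[[0,0.01,0.025,0,0.1],[0,0,0.025,0,0.1],[0,0,0,0,0.1]]'
python3 -c "
from h import *
s,q,R=pose();print('tool F',R.T@s['force'],q)"
python3 -m creep '[[0,0,0.025,0,0.1],[0,0,0.025,0,0.1],[0,0,0,0,0.1]]'
python3 -c "
from h import *
s,q,R=pose();print('tool F',R.T@s['force'],q)"
python3 - <<'E'
from h import *
import pickle
S=grab('scene');pickle.dump(S,open('g5.pkl','wb'))
cv2.imwrite('pics/g5.png',cv2.resize(S['pixels'][106:181,214:284],None,fx=7,fy=7,interpolation=cv2.INTER_CUBIC))
E
```

```text
clock: 23.28
position: [0.5325, -0.0911, 0.0908]
ee_rot: [-2.761, -1.497, 0.001]
force: [1.7, -2.7, -0.8]
width: 0.261
gripper_force: 30.0
tool F [-1.37624308  2.86643466  0.76058174] [ 0.53245273 -0.09107887  0.09077325]
clock: 23.65
position: [0.5325, -0.091, 0.0887]
ee_rot: [-2.761, -1.497, 0.001]
force: [0.6, -2.1, -1.8]
width: 0.262
gripper_force: 30.0
tool F [-1.39420058  1.6798481   1.77527294] [ 0.53247588 -0.09104441  0.08870739]
```

View pics/g5.png

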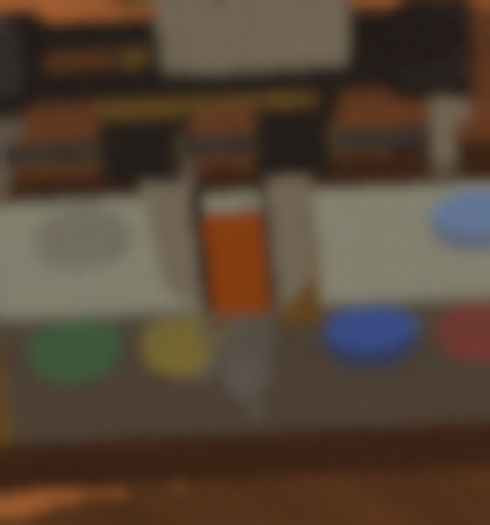

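The handle is now just above the pin, with its underside at (240,315) and the leg tip showing below at (258,415). I'll keep going gently until it seats.

```bash
python3 -m creep '[[0,0,0.025,0,0.1],[0,0,0.025,0,0.1],[0,0,0,0,0.1]]'
python3 -m creep '[[0,0,0.025,0,0.1],[0,0,0.025,0,0.1],[0,0,0,0,0.1]]'
python3 -c "
from h import *
s,q,R=pose();print('tool F',R.T@s['force'],q)"
```

```text
clock: 24.08
position: [0.5325, -0.091, 0.0868]
ee_rot: [-2.761, -1.497, 0.001]
force: [0.1, -0.6, -2.1]
width: 0.26
gripper_force: 30.0
clock: 24.45
position: [0.5325, -0.0909, 0.0848]
ee_rot: [-2.761, -1.498, 0.001]
force: [-2.2, -1.3, -0.9]
width: 0.262
gripper_force: 30.0
tool F [-2.28671999 -1.0834154   0.85570036] [ 0.53250061 -0.09089383  0.08477764]
```

```bash
python3 -m creep '[[-0.01,0,0.02,0,0.1],[0,0,0.015,0,0.1],[0,0,0,0,0.1]]'
python3 -m creep '[[0,0,0.015,0,0.1],[0,0,0.015,0,0.1],[0,0,0,0,0.1]]'
python3 -c "
from h import *
s,q,R=pose();print('tool F',R.T@s['force'],q)"
```

```text
clock: 24.82
position: [0.5325, -0.0912, 0.0835]
ee_rot: [-2.761, -1.498, 0.0]
force: [-2.8, 1.4, 0.5]
width: 0.256
gripper_force: 30.0
clock: 25.2
position: [0.5325, -0.0913, 0.0824]
ee_rot: [-2.761, -1.498, 0.0]
force: [-3.8, 1.8, 1.9]
width: 0.255
gripper_force: 30.0
tool F [-0.59741566 -4.18400583 -1.91262433] [ 0.53247115 -0.09130364  0.08242581]
```

```bash
python3 -m creep '[[0,-0.015,0,0,0.1],[0,0,0.015,0,0.1],[0,0,0.015,0,0.1],[0,0,0,0,0.1]]'
python3 -c "
from h import *
s,q,R=pose();print('tool F',R.T@s['force'],q)"
python3 -m creep '[[0,-0.01,0.015,0,0.1],[0,0,0,0,0.1]]'
python3 -c "
from h import *
s,q,R=pose();print('tool F',R.T@s['force'],q)"
```

```text
clock: 25.7
position: [0.5325, -0.0913, 0.0823]
ee_rot: [-2.762, -1.497, -0.002]
force: [-6.6, 2.1, 15.5]
width: 0.26
gripper_force: 30.0
tool F [ -1.80680717  -6.62316018 -15.52296546] [ 0.53248461 -0.09126813  0.08228899]
clock: 25.95
position: [0.5326, -0.0913, 0.0822]
ee_rot: [2.762, 1.497, 0.003]
force: [-8.2, 2.1, 21.9]
width: 0.26
gripper_force: 30.0
tool F [ -2.71875483  -7.97913477 -21.89294243] [ 0.5325638  -0.09126609  0.08224308]
```

Contact is firm at a reported z of 0.0823, where home was expected. The force touched 22 N, so I'll back off at once.

```bash
python3 -m creep '[[0,-0.005,-0.025,0,0.1],[0,0,0,0,0.1]]'
python3 - <<'E'
from h import *
import pickle
s,q,R=pose();print('tool F',R.T@s['force'],q,s['ft_torque'])
S=grab('scene');pickle.dump(S,open('g6.pkl','wb'))
cv2.imwrite('pics/g6.png',cv2.resize(S['pixels'][106:181,214:284],None,fx=7,fy=7,interpolation=cv2.INTER_CUBIC))
print('home: handle bottom/top px crop',[(proj(S,(.5325,-.0913,z))-[214,106])*7 for z in(.107,.149,.057)])
E
```

```text
clock: 26.2
position: [0.5324, -0.0912, 0.0823]
ee_rot: [2.761, 1.497, 0.002]
force: [-3.3, -0.3, 9.5]
width: 0.259
gripper_force: 30.0
tool F [-2.05937822 -2.61217113 -9.52402581] [ 0.53244749 -0.09124824  0.08234721] [-0.05375459  0.80960691 -0.01582301]
home: handle bottom/top px crop [array([242.57308889, 321.87588654]), array([232.10508583, 227.04139207]), array([254.6292944 , 429.96706077])]
```

View pics/g6.png

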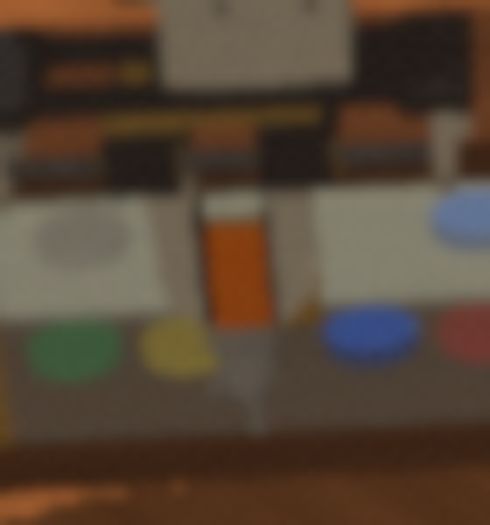

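The handle's underside at (240,328) and the leg tip at (258,435) match the projected home pose. I'll release and retreat upward.

```bash
python3 -m creep '[[0,0,-0.015,0,0.1],[0,0,0,0,0.1],[0,0,0,0,0.3],[0,0,0,0,0.4],[0,0,0,0,0.55],[0,0,0,0,0.6],[0,0,0,0,0.6],[0,0,0,0,0.6]]' 10; python3 -m creep '[[0,0,-0.1,0,0.6],[0,0,-0.3,0,0.6],[0,0,-0.5,0,0.6],[0,0,-0.6,0,0.6],[0,0,-0.6,0,0.6],[0,0,-0.6,0,0.6],[0.5,0,-0.6,0,0.6],[0.8,0,0,0,0.6],[0.8,0,0,0,0.6],[0.8,0,0,0,0.6],[0,0,0,0,0.6]]'
python3 - <<'E'
from h import *
import pickle
S=grab('scene');T=grab('top');s=readout.observe();print(s['force'],s['clock'])
a=cv2.resize(S['pixels'][106:181,214:284],None,fx=5.5,fy=5.5,interpolation=cv2.INTER_CUBIC)
b=cv2.resize(S['pixels'],(620,387))[:, 150:530]
h=min(len(a),len(b));cv2.imwrite('pics/f.png',np.hstack([a[:h],b[:h]]))
E
```

```text
clock: 27.25
position: [0.5316, -0.0908, 0.0822]
ee_rot: [-2.762, -1.498, -0.0]
force: [0.6, 0.6, 0.0]
width: 0.599
gripper_force: 0.0
clock: 28.62
position: [0.5959, 0.0093, 0.2146]
ee_rot: [-2.758, -1.503, -0.001]
force: [1.1, -0.0, -0.4]
width: 0.599
gripper_force: 0.0
[-0.72316311 -0.77519385 -0.20045734] 28.725
```

View pics/f.png

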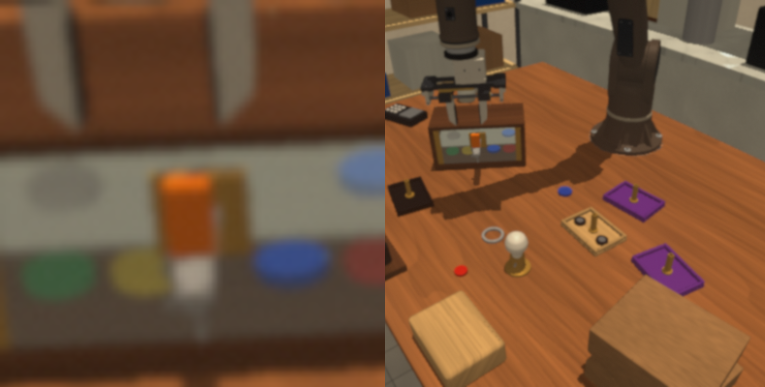

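The clip stands upright with its handle on the pin, at (187,215) in the left crop. The gripper is clear, and the coins, striker, ring and lamp have not moved. I'm handing it in.

```bash
python3 -c "
from cell import sign_off
print(sign_off())"
```

```text
the job is handed in; nothing more can be done
None
```

The R-clip is home in the pin's cross hole and released, and the job was handed in at about 29 s; while seating, the push on the pin briefly reached about 22 N, just over your 20 N limit, before I backed off.

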